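# Square up the tile samples and hold them to the webcam

### The arm

A 6-joint arm with a two-finger parallel gripper is mounted at the origin on a cart in front of the work surface, level with it; the furniture and walls round the work are solid. World frame = base frame: x ahead of the robot, y to its left, z up, the work surface at z = 0. Lengths are in m, angles in degrees, forces in N, time in s.
With the tool pointing down it reaches from about 0.4 to 0.825 m from the base axis. Payload 7 kg.
Tool frame: the origin (TCP) lies at the very end of the fingers, on their centre line; the grasp point (between the pads) lies 19 mm behind it (ctrl.grasp_offset is the distance from the TCP to the grasp point, in m); z points along the fingers, y is the line along which they close (so a half turn about z gives the same grasp; the last joint's range is limited). The gripper opens to 88 mm and grips with 3 to 60 N. Pads are 19 mm wide; open, the fingers measure 130 mm over their backs; the gripper's body (78 mm by 193 mm) begins 47 mm behind the grasp point.
Start: joints at [91.45, 20.546, 0.682, 0, -70.136, -16.507], TCP at [0.175, 0.652, 0.227] pointing down, gripper open.
Joint ranges: [-176.03, 176.03], [-82.01, 121.73], [-58.28, 71.71], [-173.87, 95.51], [-174.79, -0.11], [-173.66, 173.66]. Speed limits (degrees/s): [136.94, 136.94, 172.46, 180, 180, 180].

### API

Orientations are given as [roll, pitch, yaw] about the fixed x, y, z axes, in that order (R = Rz(yaw) Ry(pitch) Rx(roll)).
In Python, from plant import ctrl gives the robot as it stands. The module is installed in compiled form; this text tells all that it offers.
- The arm moves only by the tool jog_arm, never from a script. Its argument "plan" is a list that holds one entry, the list of rows, each a list of 7 numbers: the opening, from 0 (shut) to 1 (fully open), then the shift along the tool's x, y, z in m, then the turn, a rotation vector about the tool's x, y, z in degrees. A call has 1 to 20 rows; each row is the pose to reach, as a shift and turn from the pose commanded when the call began, along the tool's axes at that moment; what a row does not reach only later rows make up. A row lasts 1/8 s, in which the tool goes at most 62.5 mm and 10.7 degrees, less where a joint would pass 70% of its speed; a pose out of reach is approached as far as the arm can. A call with a gripper value outside its range is refused whole. The fingers move at their own pace and stop on an object; the grip force is fixed at half the most. Time passes only in rows, so rows that repeat a pose let the fingers close. It gives the time, the measured TCP pose, the force, the opening and the grip force at its end, in the units of the state.
- ctrl.get_obs(): the state, without advancing time (a new reading comes with each control period).
- ctrl.snapshot(name): name is "scene" or "side" or "wrist"; returns a dict with "image" (480x640x3 uint8, red, green, blue), "vertical_fov" (degrees; the focal length in pixels is half the picture's height over the tangent of half this angle, whatever the lens; pixels are square), "cx", "cy" (the principal point, pixels), "k1" (the pictures are not rectified: a ray, as slopes to the right and down, at radius r is drawn at 1 + k1 r^2 times it, then the intrinsics apply), "R" (3x3) and "t" (3): a world point X has camera coordinates R X + t; the wrist camera has in their place "T_tool_cam" (4x4, takes a point from camera to tool coordinates, whose origin is the TCP and whose axes are the flange's). Camera axes: x right, y down, z forward; pixel columns grow to the right and rows downward; lengths in m; the calibration is good to about 2 mm. A picture is of the moment at which its call begins: read the wrist's pose just before it. There is no depth.
- ctrl.close_job(): hands the job in; it is judged then, once.
The state is a dict: "clock": time; "joint_pos": joint angles; "qvel": joint speeds; "tau": joint torques, N m; "tool_pos": TCP position; "orientation": TCP orientation; "force": force on the tool from outside, world axes, zero at the start; "moment": the same for the moment, N m; "opening": finger opening in m; "gripper_force": force on a finger pad.
Only numpy, scipy, OpenCV 4.12 (cv2) and the standard library are available. Lean on these libraries where they do the work, as an engineer would, in place of code of your own. Each camera call takes 0.05 s, during which the arm holds its last target. There are 200 camera calls.

### The job

The customer on the video call wants to compare the edges of the three tile samples lying in an untidy stack on the worktop. Tap or squeeze the stack square where it lies, until the edges of all three are flush on all four sides, then pick up the whole stack at once and hold it up to the webcam: centred on the camera's line of sight, 22 cm in front of the lens, with one side of the stack square-on to the lens, which means tilting the stack as much as the camera is tilted. Finish while still holding it there, motionless; keep the stack flush and its order unchanged, and leave the webcam and the other things alone.

Things in the scene. Friction and masses are not known exactly. Their poses are not given: they have to be found in the camera images.
- tile_bottom: white tile sample, 50 x 50 x 10 mm, about 60 g, clay-brown edges with a white glaze on top. Origin at the centre of its underside, z up through its thickness, x and y square to its edges. Lies flat on the worktop; the other two lie on it.
- tile_middle: blue tile sample, 50 x 50 x 10 mm, about 60 g, clay-brown edges with a blue glaze on top. Origin at the centre of its underside, z up through its thickness, x and y square to its edges. Lies on the white one, shifted by 4 to 7 mm along x and along y and turned by up to 0.12 rad. 
- tile_top: green tile sample, 50 x 50 x 10 mm, about 60 g, clay-brown edges with a green glaze on top. Origin at the centre of its underside, z up through its thickness, x and y square to its edges. Lies on the blue one, shifted back the other way by 8 to 12 mm along x and along y, so that the untidy stack measures up to about 72 mm across its sides; turned by up to 0.12 rad to the blue one. Top of the stack at 30 mm.
- stack_middle (a point): Centre of the blue tile (half its thickness up), which is the middle of the squared stack.
- webcam: Fixed webcam on a desk stand at the back of the worktop: round black foot 84 mm across, thin pole, 0.29 m high in all. Origin at the centre of the underside of the foot; -x is the direction it faces, seen from above.
- webcam_head: Head of the webcam, a black rounded bar 30 x 92 x 32 mm with a round silver-rimmed lens, fixed to its stand. Origin at its middle, 0.27 m above the worktop over the centre of the foot. It looks along its own -x, tilted 20 degrees (0.349 rad) below level; y runs along the bar. The stack is square-on when its z (thickness) is parallel to this z, which leans 20 degrees from vertical to the side the camera faces, and its x or y parallel to this x.
- lens (a point): Front of the lens, 20 mm in front of the head's origin.
- view_point (a point): The point on the line of sight 220 mm in front of the lens (240 mm along -x of the head), about 0.19 m above the worktop, where the middle of the stack is to be held.
- mug: Green and white mug, 86 mm across without its handle, 100 mm high; bystander. Origin at the underside.
- salt_shaker: Salt shaker with grey top, 44 mm across, 90 mm high; bystander. Origin at the underside.
- plum: Red plum, 37 mm across, 34 mm high; bystander. Origin at the underside.
- spice_jar: Spice jar with black cap, 41 mm across, 105 mm high; bystander. Origin at the underside.
Not all that is in view belongs to the job. Leave any pink look-alike of the tile_top alone.

How it is judged:
By the outcome, as a careful person would: the job done as asked, in the order asked, and still so for the second after the job is handed in, while the arm keeps its last pose, push and grip.
It also fails if it takes over 45 s, if anything falls off the work surface, if the arm or the gripper's body presses on something with over 40 N, if the wrist force passes 120 N, or if a joint passes its speed limit or range.

## Working session

There is one attempt and no reset: what is moved stays moved. The work goes in short steps, Python scripts to look and compute and a tool call to move; the robot and the scene stay as the last step left them, time stands still between calls to the robot, and variables do not carry over. Pictures are saved under pics/ and viewed, at most 10 in all, crops included, and the job is handed in when it is done.

Besides the shell and the picture viewer there is one more tool, called by a JSON object that holds its "op" and its "data". jog_arm: Moves the arm, as the interface text tells. Its arguments: {"type":"object","properties":{"plan":{"type":"array","items":{"type":"array","items":{"type":"array","items":{"type":"number"}}}}},"required":["plan"]}

```bash
mkdir -p pics; ls; cat > h.py <<'E'
import numpy as np, cv2, pickle
from plant import ctrl
from scipy.spatial.transform import Rotation as Ro
def tool(o=None):
    o=o or ctrl.get_obs(); T=np.eye(4)
    T[:3,:3]=Ro.from_euler('xyz',o['orientation'],degrees=True).as_matrix(); T[:3,3]=o['tool_pos']; return T
def snap(n,f=None):
    T=tool(); s=ctrl.snapshot(n)
    if n=='wrist':
        C=T@np.array(s['T_tool_cam'])
    else:
        C=np.eye(4);R=np.array(s['R']);C[:3,:3]=R.T;C[:3,3]=-R.T@np.array(s['t'])
    s['C']=C
    if f: cv2.imwrite('pics/'+f,s['image'][:,:,::-1])
    return s
def K(s):
    f=240/np.tan(np.radians(s['vertical_fov'])/2); return np.array([[f,0,s['cx']],[0,f,s['cy']],[0,0,1]]),np.array([s['k1'],0,0,0.])
def ray(s,px):
    k,d=K(s);p=cv2.undistortPoints(np.array(px,float).reshape(-1,1,2),k,d).reshape(-1,2)
    v=np.c_[p,np.ones(len(p))]@s['C'][:3,:3].T; return s['C'][:3,3],v/np.linalg.norm(v,axis=1)[:,None]
def onz(s,px,z):
    o,v=ray(s,px); return o+v*((z-o[2])/v[:,2])[:,None]
def proj(s,X):
    k,d=K(s);Ci=np.linalg.inv(s['C']);return cv2.projectPoints(np.array(X,float).reshape(-1,1,3),cv2.Rodrigues(Ci[:3,:3])[0],Ci[:3,3],k,d)[0].reshape(-1,2)
def tri(o1,v1,o2,v2):
    A=np.c_[v1,-v2];t=np.linalg.lstsq(A,o2-o1,rcond=None)[0];p,q=o1+v1*t[0],o2+v2*t[1];return (p+q)/2,np.linalg.norm(p-q)
E
python3 - <<'E'
from h import *
a=snap('scene');b=snap('side');c=snap('wrist')
cv2.imwrite('pics/a.png',a['image'][:,:,::-1]);cv2.imwrite('pics/b.png',b['image'][:,:,::-1]);cv2.imwrite('pics/c.png',c['image'][:,:,::-1])
pickle.dump((a,b,c),open('s0.pkl','wb'))
print(ctrl.get_obs());print(c['T_tool_cam'])
for s in(a,b,c):print(s['C'].round(3),s['vertical_fov'],s['k1'])
E
```

```text
pics
{'clock': 0.15, 'joint_pos': array([ 9.14511489e+01,  2.05831026e+01,  6.46358460e-01, -1.40763747e-02,
       -7.01353071e+01, -1.65035779e+01]), 'qvel': array([-0.0340213 , -0.18462695,  0.24295471,  0.03217319, -0.02256222,
       -0.02146757]), 'tau': array([-8.67075905e-04, -5.83269560e+01,  2.93292010e+01,  7.00118288e+00,
        8.83311324e-03, -1.05512881e-04]), 'tool_pos': array([0.17527052, 0.65147428, 0.22583134]), 'orientation': array([ 1.79927157e+02, -7.78051674e-03, -1.50572155e+01]), 'force': array([-0.3932098 , -0.64376784, -0.34157239]), 'moment': array([-0.00300129,  0.01792502, -0.03647538]), 'gripper_force': 0.0, 'opening': 0.0876844836365752}
[[ 4.16981471e-06 -9.54169788e-01 -2.99265793e-01  8.10476041e-02]
 [ 1.00000000e+00  8.41494642e-06 -1.28964720e-05  2.51495277e-04]
 [ 1.48237296e-05 -2.99265793e-01  9.54169788e-01 -1.57792062e-01]
 [ 0.00000000e+00  0.00000000e+00  0.00000000e+00  1.00000000e+00]]
[[-0.716 -0.546  0.434  0.048]
 [-0.698  0.554 -0.454  0.544]
 [ 0.008 -0.628 -0.778  1.152]
 [ 0.     0.     0.     1.   ]] 48.43854565360695 -0.09404619993766632
[[ 0.923 -0.2    0.329  0.238]
 [-0.385 -0.527  0.758 -0.77 ]
 [ 0.021 -0.826 -0.563  0.754]
 [ 0.     0.     0.     1.   ]] 54.24005189146473 -0.11510240496637851
[[-0.26  -0.921 -0.289  0.254]
 [-0.966  0.248  0.076  0.63 ]
 [ 0.001  0.299 -0.954  0.384]
 [ 0.     0.     0.     1.   ]] 61.67193409149636 -0.02310464371752574
```

View pics/a.png

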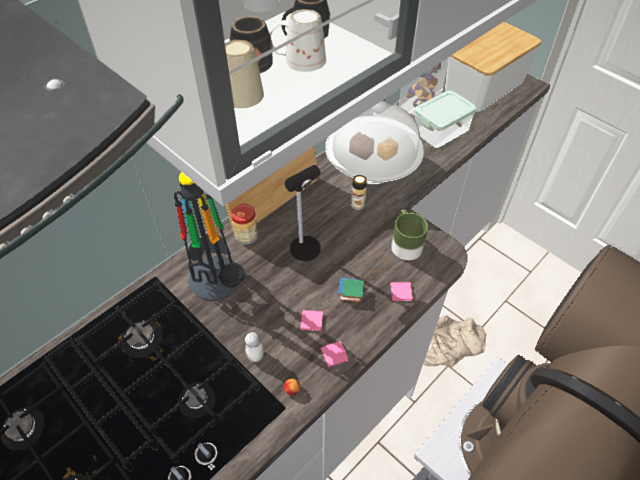

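View pics/b.png

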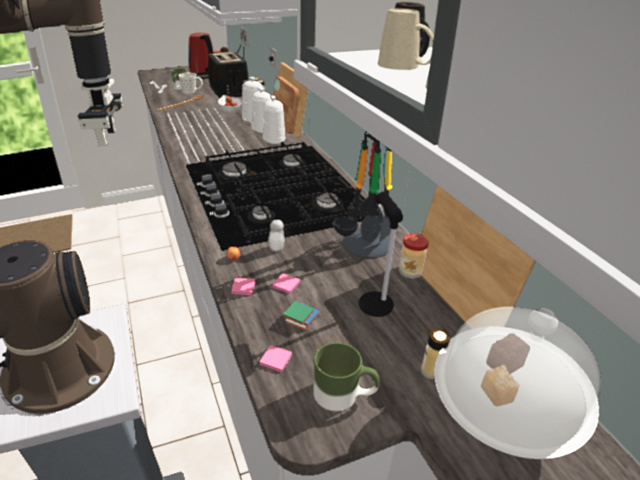

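View pics/c.png

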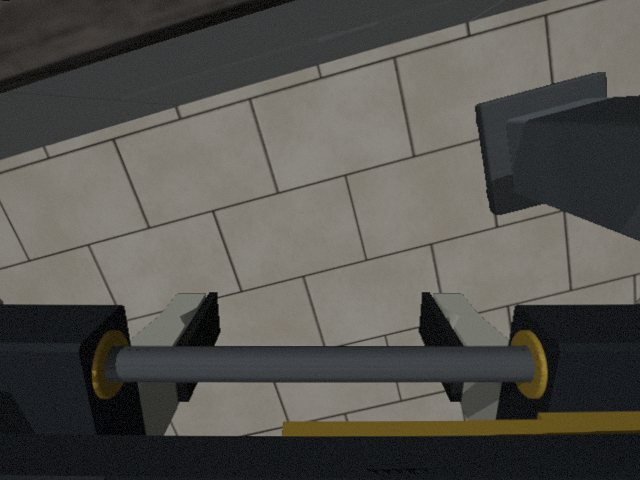

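The scene view shows the stack at (351,289), the webcam foot at (305,248) and its head at (302,179), the mug at (408,235), and pink pieces at (401,292), (311,320) and (334,354). In the side view the stack is at (301,315), the foot at (376,303) and the head at (390,207). The wrist view shows only the floor.

```bash
cat > m.py <<'E'
from h import *
def quad(s,lo,hi,roi=None,z=.03,show=True):
    im=s['image'];hsv=cv2.cvtColor(im,cv2.COLOR_RGB2HSV);m=cv2.inRange(hsv,np.array(lo),np.array(hi))
    if roi: 
        k=np.zeros_like(m);x0,y0,x1,y1=roi;k[y0:y1,x0:x1]=255;m&=k
    m=cv2.morphologyEx(m,cv2.MORPH_CLOSE,np.ones((3,3),np.uint8))
    c=max(cv2.findContours(m,0,2)[0],key=cv2.contourArea)
    P=onz(s,c.reshape(-1,2),z)[:,:2];r=cv2.minAreaRect((P*1000).astype(np.float32))
    return np.round(r[0],1),np.round(r[1],1),round(r[2],1),cv2.contourArea(c)
E
python3 - <<'E'
from m import *
a,b,c=pickle.load(open('s0.pkl','rb'))
print('green',quad(a,(65,90,40),(95,255,255),(330,270,375,310)),quad(b,(65,90,40),(95,255,255),(275,290,330,335)))
print('pinks',onz(a,[(401,292),(311,320),(334,354)],.01).round(3))
for s,roi in((a,(285,230,325,265)),(b,(355,285,400,322))):
    m=cv2.inRange(s['image'],(0,0,0),(38,38,38));k=np.zeros_like(m);k[roi[1]:roi[3],roi[0]:roi[2]]=255
    cc=max(cv2.findContours(m&k,0,2)[0],key=cv2.contourArea)
    P=onz(s,cc.reshape(-1,2),.006)[:,:2]; print('foot',cv2.minEnclosingCircle((P*1000).astype(np.float32)))
print('mug etc',onz(a,[(408,250),(254,357),(291,390),(358,207)],.0).round(3), onz(b,[(335,400),(277,245),(233,257),(431,372)],0.).round(3))
A=cv2.resize(a['image'][140:320,230:430],(800,720),interpolation=2)[:600];B=cv2.resize(b['image'][180:330,260:440],(720,600),interpolation=2)
cv2.imwrite('pics/a2.png',np.vstack([cv2.resize(a['image'][155:215,262:342],(400,300),interpolation=2),cv2.resize(a['image'][265:325,320:400],(400,300),interpolation=2)])[:,:,::-1])
cv2.imwrite('pics/ab.png',np.hstack([cv2.imread('pics/a2.png'),np.vstack([cv2.resize(b['image'][180:240,350:430],(400,300),interpolation=2),cv2.resize(b['image'][285:345,260:340],(400,300),interpolation=2)])[:,:,::-1]]))
E
```

```text
green (array([517.7, -45.5]), array([50.2, 50.2]), 37.9, 296.5) (array([516.9, -48. ]), array([51.2, 49.1]), 36.0, 300.5)
pinks [[ 0.428 -0.133  0.01 ]
 [ 0.534  0.086  0.01 ]
 [ 0.43   0.113  0.01 ]]
foot ((708.018310546875, -63.17354202270508), 42.30094528198242)
foot ((706.5022583007812, -65.34025573730469), 44.23150634765625)
mug etc [[ 0.505 -0.259  0.   ]
 [ 0.563  0.248  0.   ]
 [ 0.441  0.244  0.   ]
 [ 0.709 -0.28   0.   ]] [[ 0.505 -0.276  0.   ]
 [ 0.57   0.253  0.   ]
 [ 0.44   0.242 -0.   ]
 [ 0.716 -0.289  0.   ]]
```

View pics/ab.png

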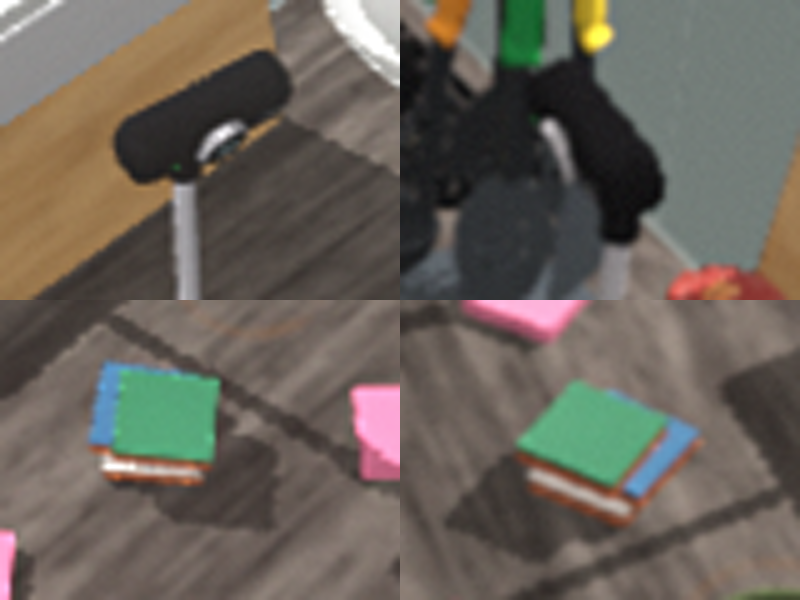

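The crops show the webcam bar running from about (288,185) to (317,170) in the scene view, and from (382,198) to (398,219) in the side view. The green tile sits with blue showing on its far side and white below.

```bash
python3 - <<'E'
from m import *
a,b,c=pickle.load(open('s0.pkl','rb'))
for s,p in((a,[(288,185),(317,170)]),(b,[(382,198),(398,219)])):
    P=onz(s,p,.27);d=P[0]-P[1];print(P.round(3),np.linalg.norm(d),np.degrees(np.arctan2(-d[0],d[1])))
print('blue',quad(a,(98,90,60),(125,255,255),(330,270,375,310),.02),quad(b,(98,90,60),(125,255,255),(275,290,330,335),.02))
T=tool();t=np.array([.517,-.047,.23]);print(T.round(4))
print('shift tool',T[:3,:3].T@(t-T[:3,3]),'ctrl',ctrl.get_obs()['orientation'])
E
```

```text
[[ 0.716 -0.024  0.27 ]
 [ 0.704 -0.107  0.27 ]] 0.08361975422626904 -8.597983719506262
[[ 0.715 -0.028  0.27 ]
 [ 0.703 -0.113  0.27 ]] 0.0864624833556538 -8.078585510044373
blue (array([546. , -36.9]), array([18.1, 51.7]), 28.0, 45.5) (array([543.2, -65.3]), array([49.8, 11.7]), 42.3, 42.5)
[[ 9.657e-01 -2.598e-01 -2.000e-04  1.753e-01]
 [-2.598e-01 -9.657e-01 -1.300e-03  6.515e-01]
 [ 1.000e-04  1.300e-03 -1.000e+00  2.258e-01]
 [ 0.000e+00  0.000e+00  0.000e+00  1.000e+00]]
shift tool [ 0.51144949  0.58572254 -0.00335455] ctrl [ 1.79927157e+02 -7.78051674e-03 -1.50572155e+01]
```

{"op": "jog_arm", "data": {"plan": [[[1,0.51,0.586,0,0,0,38],[1,0.51,0.586,0,0,0,38],[1,0.51,0.586,0,0,0,38],[1,0.51,0.586,0,0,0,38],[1,0.51,0.586,0,0,0,38],[1,0.51,0.586,0,0,0,38],[1,0.51,0.586,0,0,0,38],[1,0.51,0.586,0,0,0,38],[1,0.51,0.586,0,0,0,38],[1,0.51,0.586,0,0,0,38],[1,0.51,0.586,0,0,0,38],[1,0.51,0.586,0,0,0,38],[1,0.51,0.586,0,0,0,38],[1,0.51,0.586,0,0,0,38],[1,0.51,0.586,0,0,0,38],[1,0.51,0.586,0,0,0,38]]]}}

```text
clock: 2.15
tool_pos: [0.5154, -0.0458, 0.2267]
orientation: [-180.0, 0.0, -53.0]
force: [-0.0, -0.1, 0.5]
opening: 0.0876
gripper_force: 0.0
```

```bash
python3 - <<'E'
from m import *
s=snap('wrist','w1.png');o=ctrl.get_obs();print(o['tool_pos'],o['orientation'],o['joint_pos'],o['clock'])
pickle.dump(s,open('s1.pkl','wb'))
print('green',quad(s,(65,90,30),(95,255,255)),'blue',quad(s,(98,90,40),(125,255,255),None,.02))
E
```

```text
[ 0.51541044 -0.04571923  0.22674419] [-1.79977751e+02 -3.40744256e-03 -5.29740849e+01] [ 1.66845637e+01  5.60921497e+00 -1.89542558e+01 -4.99171367e-03
 -6.54144830e+01  2.03434280e+01] 2.2
green (array([518.8, -45. ]), array([50.1, 50.3]), 38.0, 2927.5) blue (array([532.9, -46.6]), array([49.6, 49.6]), 35.2, 914.5)
```

View pics/w1.png

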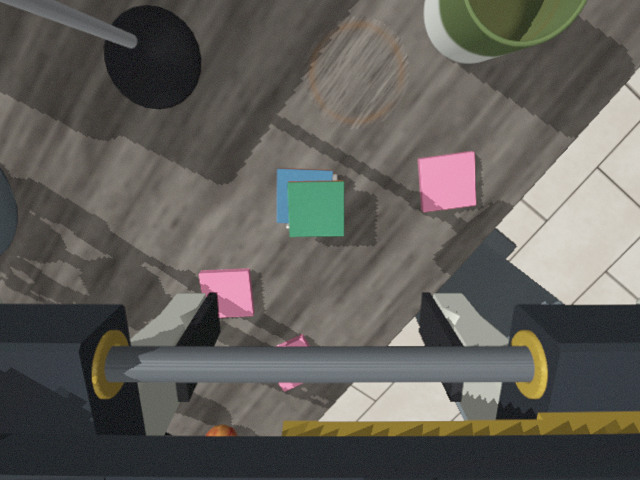

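The wrist view shows green at (316,208) over blue, offset to the upper left, with a white sliver at the lower left. The webcam foot is at (152,57) and the mug at the top right. There is room to squeeze the stack, so I'll descend.

{"op": "jog_arm", "data": {"plan": [[[1,0.0065,-0.0085,0.06,0,0,0],[1,0.0065,-0.0085,0.12,0,0,0],[1,0.0065,-0.0085,0.17,0,0,0],[1,0.0065,-0.0085,0.2,0,0,0],[1,0.0065,-0.0085,0.215,0,0,0],[1,0.0065,-0.0085,0.222,0,0,0],[1,0.0065,-0.0085,0.2225,0,0,0],[1,0.0065,-0.0085,0.2225,0,0,0]]]}}

```text
clock: 3.2
tool_pos: [0.5271, -0.0464, 0.0052]
orientation: [-179.9, -0.0, -53.0]
force: [0.4, 0.1, 0.5]
opening: 0.0877
gripper_force: 0.0
```

{"op": "jog_arm", "data": {"plan": [[[0.85,0,0,0,0,0,0],[0.78,0,0,0,0,0,0],[0.74,0,0,0,0,0,0],[0.7,0,0,0,0,0,0],[0.66,0,0,0,0,0,0],[0.63,0,0,0,0,0,0],[0.6,0,0,0,0,0,0],[0.57,0,0,0,0,0,0],[0.54,0,0,0,0,0,0],[0.5,0,0,0,0,0,0],[0.4,0,0,0,0,0,0],[0.4,0,0,0,0,0,0],[0.4,0,0,0,0,0,0]]]}}

```text
clock: 4.82
tool_pos: [0.5261, -0.0468, 0.0041]
orientation: [180.0, 0.0, -53.1]
force: [-0.3, -1.2, 4.9]
opening: 0.0498
gripper_force: 29.8
```

{"op": "jog_arm", "data": {"plan": [[[0.6,0,0,0,0,0,0],[0.75,0,0,0,0,0,0],[1,0,0,0,0,0,0],[1,0,0,-0.03,0,0,0],[1,0,0,-0.06,0,0,0],[1,0,0,-0.06,0,0,-10],[1,0,0,-0.06,0,0,-20],[1,0,0,-0.06,0,0,-30],[1,0,0,-0.06,0,0,-40],[1,0,0,-0.06,0,0,-50],[1,0,0,-0.06,0,0,-60],[1,0,0,-0.06,0,0,-70],[1,0,0,-0.06,0,0,-80],[1,0,0,-0.06,0,0,-90],[1,0,0,-0.06,0,0,-90],[1,0,0,-0.04,0,0,-90],[1,0,0,-0.015,0,0,-90],[1,0,0,-0.003,0,0,-90],[1,0,0,0,0,0,-90],[1,0,0,0,0,0,-90]]]}}

```text
clock: 7.32
tool_pos: [0.5267, -0.0466, 0.0044]
orientation: [180.0, -0.0, 36.9]
force: [-0.3, 0.5, -0.3]
opening: 0.0873
gripper_force: 0.0
```

{"op": "jog_arm", "data": {"plan": [[[0.85,0,0,0,0,0,0],[0.78,0,0,0,0,0,0],[0.74,0,0,0,0,0,0],[0.7,0,0,0,0,0,0],[0.66,0,0,0,0,0,0],[0.63,0,0,0,0,0,0],[0.6,0,0,0,0,0,0],[0.57,0,0,0,0,0,0],[0.54,0,0,0,0,0,0],[0.5,0,0,0,0,0,0],[0.4,0,0,0,0,0,0],[0.4,0,0,0,0,0,0],[0.4,0,0,0,0,0,0]]]}}

```text
clock: 8.95
tool_pos: [0.5264, -0.0466, 0.0041]
orientation: [180.0, -0.0, 36.9]
force: [-1.1, 2.8, 2.4]
opening: 0.0497
gripper_force: 30.0
```

{"op": "jog_arm", "data": {"plan": [[[0.6,0,0,0,0,0,0],[0.75,0,0,0,0,0,0],[1,0,0,0,0,0,0],[1,0,0,-0.03,0,0,0],[1,0,0,-0.06,0,0,0],[1,0,0,-0.06,0,0,10],[1,0,0,-0.06,0,0,20],[1,0,0,-0.06,0,0,30],[1,0,0,-0.06,0,0,40],[1,0,0,-0.06,0,0,50],[1,0,0,-0.06,0,0,60],[1,0,0,-0.06,0,0,70],[1,0,0,-0.06,0,0,80],[1,0,0,-0.06,0,0,90],[1,0,0,-0.06,0,0,90],[1,0,0,-0.04,0,0,90],[1,0,0,-0.015,0,0,90],[1,0,0,-0.003,0,0,90],[1,0,0,0,0,0,90],[1,0,0,0,0,0,90]]]}}

```text
clock: 11.45
tool_pos: [0.5266, -0.0466, 0.0044]
orientation: [-180.0, -0.0, -53.0]
force: [-0.6, 0.5, 0.2]
opening: 0.0875
gripper_force: 0.0
```

{"op": "jog_arm", "data": {"plan": [[[0.8,0,0,0,0,0,0],[0.7,0,0,0,0,0,0],[0.65,0,0,0,0,0,0],[0.61,0,0,0,0,0,0],[0.58,0,0,0,0,0,0],[0.56,0,0,0,0,0,0],[0.54,0,0,0,0,0,0],[0.5,0,0,0,0,0,0],[0.4,0,0,0,0,0,0],[0.4,0,0,0,0,0,0]]]}}

```text
clock: 12.7
tool_pos: [0.5263, -0.0467, 0.004]
orientation: [180.0, 0.0, -53.1]
force: [-2.1, -1.2, 1.9]
opening: 0.0499
gripper_force: 30.0
```

```bash
python3 - <<'E'
from m import *
s=snap('wrist','w2.png');a=snap('scene');b=snap('side');o=ctrl.get_obs();print(o['tool_pos'],o['orientation'],o['joint_pos'],o['clock'],o['opening'])
pickle.dump((a,b,s),open('s2.pkl','wb'))
cv2.imwrite('pics/w2c.png',np.hstack([cv2.resize(x[y:y+60,u:u+80],(400,300),interpolation=2) for x,y,u in((a['image'],265,320),(b['image'],285,260))]+[])[:,:,::-1])
w=s['image'];cv2.imwrite('pics/w2d.png',np.vstack([cv2.imread('pics/w2c.png'),cv2.resize(w[250:450,180:460],(800,300))[:,:,::-1]]))
E
```

```text
[ 0.5263625  -0.04661362  0.00403041] [-1.79997081e+02  4.38404115e-05 -5.30549556e+01] [ 1.62209081e+01  2.15881636e+01 -3.26361574e+01 -1.83717108e-03
 -3.57729643e+01  2.07256268e+01] 12.85 0.04957793840816368
```

View pics/w2d.png

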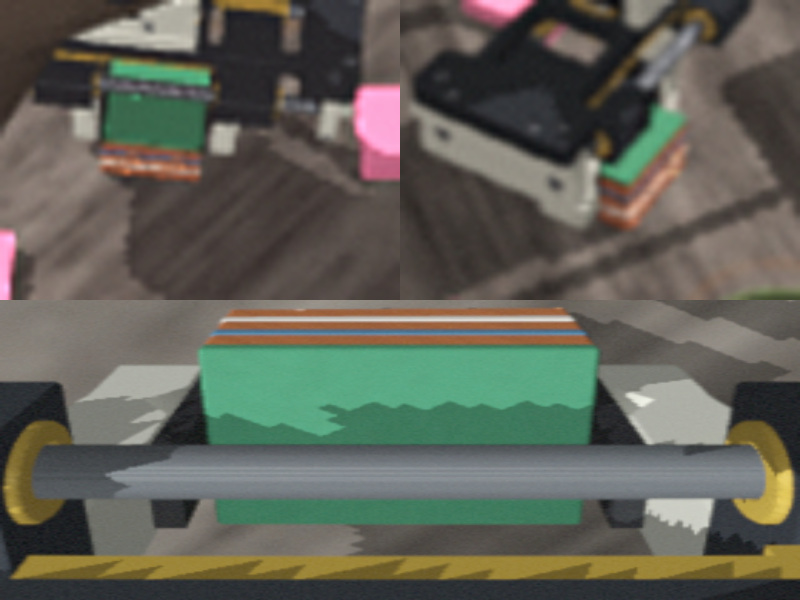

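The stack is flush in all three views, with bands of equal width and aligned edges. Next I'll refine the webcam pose and compute the target.

```bash
cat > t.py <<'E'
from h import *
def target(foot,yaw,d=.011):
    H=Ro.from_euler('z',yaw,degrees=True)*Ro.from_euler('y',-20,degrees=True)
    vp=np.array([*foot,.27])+H.apply([-.24,0,0]);G=H*Ro.from_euler('x',180,degrees=True)
    p=vp+G.apply([0,0,d]);T=tool();R=Ro.from_matrix(T[:3,:3])
    print('vp',vp,'tcp',p,'eul',G.as_euler('xyz',degrees=True));print('shift',(R.inv().apply(p-T[:3,3])).round(4),'turn',np.degrees((R.inv()*G).as_rotvec()).round(2))
E
python3 - <<'E'
from m import *
from t import target
a,b,c=pickle.load(open('s0.pkl','rb'));w=pickle.load(open('s1.pkl','rb'))
m=cv2.inRange(w['image'],(0,0,0),(45,45,45));k=np.zeros_like(m);k[3:112,100:205]=255
cc=max(cv2.findContours(m&k,0,2)[0],key=cv2.contourArea);P=onz(w,cc.reshape(-1,2),.008)[:,:2]
print('foot w',cv2.minEnclosingCircle((P*1000).astype(np.float32)))
m=cv2.inRange(a['image'],(0,0,0),(45,45,45));k=np.zeros_like(m);k[162:193,280:322]=255
cc=max(cv2.findContours(m&k,0,2)[0],key=cv2.contourArea);r=cv2.minAreaRect(cc);print(r)
bx=cv2.boxPoints(r);e=[bx[i]-bx[i-1] for i in range(4)];v=max(e,key=np.linalg.norm);ct=np.array(r[0]);v=v/np.linalg.norm(v)
P=onz(a,[ct-15*v,ct+15*v],.27);d=P[0]-P[1];print(P.round(3),'yaw',np.degrees(np.arctan(-d[0]/d[1])))
target((.707,-.064),-8.3)
E
```

```text
foot w ((708.80078125, -63.08109664916992), 42.16048812866211)
((303.2264709472656, 180.28939819335938), (14.072196006774902, 35.888824462890625), 61.821407318115234)
[[ 0.707 -0.022  0.27 ]
 [ 0.697 -0.098  0.27 ]] yaw -7.768579772744162
vp [ 0.48383598 -0.03144389  0.18791517] tcp [ 0.4875588  -0.03198699  0.17757855] eul [180.  -20.   -8.3]
shift [-0.035   0.0222 -0.1735] turn [  7.81  18.97 -44.29]
```

{"op": "jog_arm", "data": {"plan": [[[0.4,0,0,-0.01,0,0,0],[0.4,0,0,-0.03,0,0,0],[0.4,0,0,-0.06,0,0,0],[0.4,0,0,-0.09,0,0,0],[0.4,0,0,-0.12,0,0,0],[0.4,0,0,-0.15,0,0,0],[0.4,0,0,-0.17,0,0,0],[0.4,0,0,-0.17,0,0,0]]]}}

```text
clock: 13.85
tool_pos: [0.5276, -0.0463, 0.1762]
orientation: [-179.8, -0.1, -53.0]
force: [1.0, -0.6, -1.9]
opening: 0.0497
gripper_force: 30.0
```

```bash
python3 - <<'E'
from t import *
target((.707,-.064),-8.3)
E
```

```text
vp [ 0.48383598 -0.03144389  0.18791517] tcp [ 0.4875588  -0.03198699  0.17757855] eul [180.  -20.   -8.3]
shift [-0.0355  0.0234 -0.0016] turn [  7.62  18.78 -44.31]
```

{"op": "jog_arm", "data": {"plan": [[[0.4,-0.003,0.002,-0.001,0.6,1.6,-3.7],[0.4,-0.009,0.006,-0.002,1.9,4.7,-11],[0.4,-0.015,0.01,-0.002,3.2,7.8,-18.5],[0.4,-0.021,0.014,-0.002,4.5,11,-26],[0.4,-0.027,0.018,-0.002,5.8,14.1,-33],[0.4,-0.032,0.021,-0.002,6.9,17,-40],[0.4,-0.0347,0.0228,-0.002,7.6,18.8,-44.3],[0.4,-0.0347,0.0228,-0.002,7.6,18.8,-44.3],[0.4,-0.0347,0.0228,-0.002,7.6,18.8,-44.3]]]}}

```text
clock: 14.98
tool_pos: [0.4872, -0.0324, 0.1759]
orientation: [179.9, -19.7, -8.3]
force: [0.3, 0.2, -0.8]
opening: 0.0494
gripper_force: 30.0
```

```bash
python3 - <<'E'
from t import *
target((.708,-.0635),-8.2)
o=ctrl.get_obs();print(o['tool_pos'],o['orientation'],o['joint_pos'],o['qvel'].round(2))
a=snap('scene');b=snap('side');w=snap('wrist');pickle.dump((a,b,w),open('s3.pkl','wb'))
u,v=proj(a,[.484,-.03,.188])[0].astype(int);U,V=proj(b,[.484,-.03,.188])[0].astype(int);print(u,v,U,V)
f=lambda s,x,y,g=(80,60):cv2.resize(s['image'][y-g[1]//2:y+g[1]//2,x-g[0]//2:x+g[0]//2],(400,300),interpolation=2)
W=cv2.resize(w['image'][250:450,180:460],(400,300))
cv2.imwrite('pics/f.png',np.vstack([np.hstack([f(a,u,v),f(b,U,V)]),np.hstack([W,f(a,u,v-20,(240,180))])])[:,:,::-1])
E
```

```text
vp [ 0.4847795  -0.03133343  0.18791517] tcp [ 0.48850326 -0.03187004  0.17757855] eul [180.  -20.   -8.2]
shift [ 0.0017 -0.0007 -0.0012] turn [ 0.16  0.26 -0.09]
[ 0.48724024 -0.03241268  0.17588866] [179.87354256 -19.74177857  -8.29124621] [ 27.48894258  -6.99599503 -49.95234684  21.61298219 -32.75431896
  37.40727064] [-0.42  0.66  0.98 -0.08 -0.17 -0.07]
362 261 280 252
```

View pics/f.png

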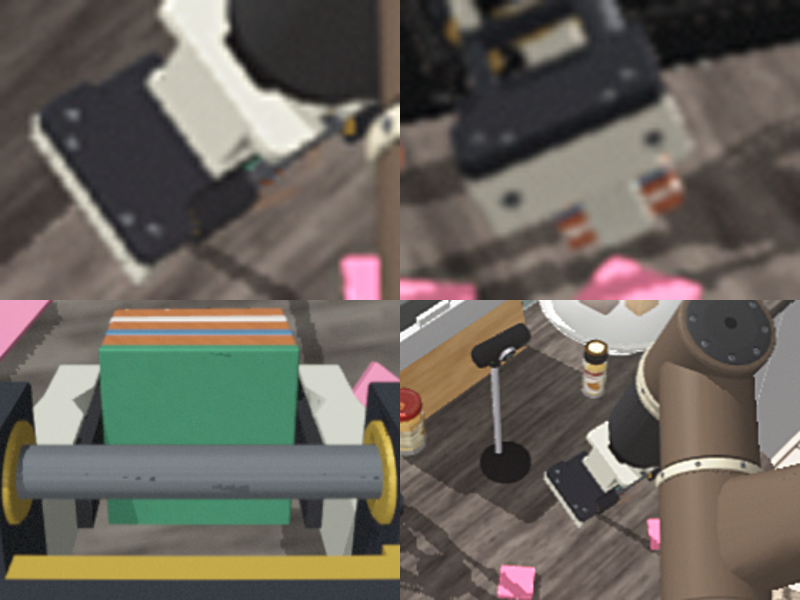

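All three tiles are still flush in the grip at the target: equal bands in the wrist view, and aligned edges on both sides of the finger in the side view. I'll make a small correction, let it settle, and hand in.

{"op": "jog_arm", "data": {"plan": [[[0.4,0.0015,-0.0005,-0.001,0.1,0.2,0],[0.4,0.0015,-0.0005,-0.001,0.1,0.2,0],[0.4,0.0015,-0.0005,-0.001,0.1,0.2,0],[0.4,0.0015,-0.0005,-0.001,0.1,0.2,0],[0.4,0.0015,-0.0005,-0.001,0.1,0.2,0],[0.4,0.0015,-0.0005,-0.001,0.1,0.2,0],[0.4,0.0015,-0.0005,-0.001,0.1,0.2,0],[0.4,0.0015,-0.0005,-0.001,0.1,0.2,0]]]}}

```text
clock: 16.12
tool_pos: [0.4884, -0.0323, 0.1775]
orientation: [180.0, -20.0, -8.3]
force: [0.1, -0.1, -1.6]
opening: 0.0498
gripper_force: 30.0
```

```bash
python3 - <<'E'
from t import *
target((.708,-.0635),-8.2);print(ctrl.get_obs()['qvel'].round(2));print(ctrl.close_job())
E
```

```text
vp [ 0.4847795  -0.03133343  0.18791517] tcp [ 0.48850326 -0.03187004  0.17757855] eul [180.  -20.   -8.2]
shift [ 0.0001 -0.0004 -0.    ] turn [ 0.06  0.03 -0.08]
[ 0.06  0.04 -0.02 -0.06  0.06 -0.04]
the job is handed in; nothing more can be done
None
```

I squared the stack, lifted it whole and handed in at about 16 s with it held still at the view point, tilted 20° and square-on; the arm is within 1 mm and 0.2° of my target, which rests on a camera-measured webcam pose good to about 2 mm and 1°.

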